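# Lift the card of blue stones off the drying rack with the card lifter

## Robot

A 6-joint arm with a two-finger parallel gripper is mounted at the origin on a cart in front of the work surface, level with it; the furniture and walls round the work are solid. World frame = base frame: x ahead of the robot, y to its left, z up, the work surface at z = 0. Lengths are in m, angles in rad, forces in N, time in s.
With the tool pointing down it reaches from about 0.225 to 0.875 m from the base axis. Payload 3.4 kg.
Tool frame: the origin (TCP) lies on the centre line of the jaws, within the pads' length; the fingertips stand 17 mm ahead of it and the grasp point (between the pads) lies 2 mm behind it; z points along the fingers, y is the line along which they close (so a half turn about z gives the same grasp; the last joint's range is limited). The gripper opens to 85 mm and grips with 20 to 120 N. Pads are 22 mm wide; open, the fingers measure 114 mm over their backs; the gripper's body (76 mm by 85 mm) begins 54 mm behind the grasp point. The pads swing forward as they close: fully open they stand 13 mm farther back than shut.
Start: joints at [1.152, 0.276, 1.505, -0, 1.361, -0.121], TCP at [0.169, 0.55, 0.248] pointing down, gripper open.
Joint ranges: [-2.89, 2.89], [-0.75, 2.08], [0.22, 2.7], [-1.18, 4.32], [0.11, 2.71], [-2.7, 2.7]. Speed limits (rad/s): [2.57, 2.57, 3.14, 3.14, 3.14, 3.14].

## Interface

Orientations are given as a unit quaternion [w, x, y, z].
In Python, from rig import manip gives the robot as it stands.
- The arm moves only by the tool move_arm, never from a script. Its argument "steps" is one flat list of numbers, 7 for each row, row after row: the turn, a rotation vector about the world's x, y, z normalised to -1 to 1, where 1 is 360 degrees, then the shift along the world's x, y, z normalised to -1 to 1, where 1 is 1 m, then the opening, from -1 (shut) to 1 (fully open). A call has exactly 10 rows; each row is the pose to reach, as a shift and turn from the pose commanded when the call began, turning the shorter way round; what a row does not reach only later rows make up. A row lasts 1/10 s, in which the tool goes at most 50 mm and 8.59 degrees, less where a joint would pass 70% of its speed; a pose out of reach is approached as far as the arm can. A call with a number of a shift or a turn outside -1 to 1 is refused whole. A call with a gripper value outside its range is refused whole. The fingers move at their own pace and stop on an object; "squeeze" is the grip in N (left out, the last holds). Time passes only in rows, so rows that repeat a pose let the fingers close, or fill a call up. It gives the time, the measured TCP pose, the force, the opening and the grip force at its end, in the units of the state.
- manip.get_state(): the state, without advancing time (a new reading comes with each control period).
- manip.get_image(name): name is "side" or "top"; returns a dict with "pixels" (480x640x3 uint8, blue, green, red), "fx", "fy", "cx", "cy" (pixels), "D" ([k1, k2, p1, p2, k3] as OpenCV has them; the pictures are not rectified), "R" (3x3) and "t" (3): a world point X has camera coordinates R X + t. Camera axes: x right, y down, z forward; pixel columns grow to the right and rows downward; lengths in m; the calibration is good to about 2 mm. A picture is of the moment at which its call begins. There is no depth.
- manip.sign_off(): hands the job in; it is judged then, once.
The state is a dict: "clock": time; "qpos": joint angles; "qd": joint speeds; "effort": joint torques, N m; "position": TCP position; "ee_rot": TCP orientation; "contact_force": force on the tool from outside, world axes, zero at the start; "moment": the same for the moment, N m; "width": finger opening in m; "gripper_force": force on a finger pad.
Only numpy, scipy, OpenCV 4.12 (cv2) and the standard library are available. Lean on these libraries where they do the work, as an engineer would, in place of code of your own. Each camera call takes 0.05 s, during which the arm holds its last target. There are 200 camera calls.

## Task

The card of blue stones on the drying rack is freshly glued and must not be touched by the gripper. Take the flat card lifter by its handle, slide its blade under the blue card between the rack's rails, lift the card clear and carry it level to the grey felt pad. Set the lifter down there with the card still lying on its blade and the card inside the white outline, let go, and leave the card of orange stones where it is.

Things in the scene. Friction and masses are not known exactly. Their poses are not given: they have to be found in the camera images.
- lifter: Card lifter, flat on the table, 0.15 kg. Origin: on its underside below the middle of the handle; x points along it to the blade, z up. Brown wooden handle: flat-sided upright bar, x -45..+45 mm, 18 mm wide in y, top at z 38; grip it across y at the origin. Steel blade: x +60..+155 mm (middle +107), 70 mm wide, z 0..3 mm, so its underside is level with the handle's; a 20 mm wide tang joins them.
- card_blue: Card with blue stones, 100 (x) by 150 (y) by 9 mm, 0.12 kg. Origin: centre of its underside, 30 mm above the table; +x faces away from the robot. It lies in the left or right bay of the fixed wooden rack on two rails along its x (within 5 deg), 130 mm long, with a 110 mm clear gap, centred under it within 10 mm. The gap is open towards the robot; below it a 6 mm board, so 24 mm are free.
- card_orange: Card with orange stones, 126 by 158 by 11 mm, in the rack's other bay, about 174 mm beside the blue card along y and at the same height (rail tops 30 mm above the table). Origin: centre of its underside. Leave it there.
- pad_spot (a point): Centre of the white outline on the fixed grey felt pad, on its top face 4 mm above the table; axes of the pad, +x away from the robot, z up. Outline 140 (x) by 190 mm (y) inside. The pad reaches 190 mm from the spot to -x (towards the robot), 90 mm to +x and 120 mm to either side, so the lifter lies wholly on it with its handle to -x and the card in the outline.

How it is judged:
On the way:
1. the blue card is lifted clear of the rack, lying on the lifter's blade (height (world z) of card_blue above 0.045 m and contact force between card_blue and lifter above 0.4 N and angle between card_blue's own z axis and vertical below 0.26 rad), for 0.2 s.
At the end, for the whole second after the job is handed in: The blue card lies flat (within 6 degrees) on the lifter's blade, lifter flat on the pad; the card's centre is within 30 mm of the centre of the white outline and its sides within 18 degrees of it; both are at rest, and the orange card is within 20 mm of where it was (horizontal distance between card_blue and pad_spot below 0.03 m and angle between the x axis of card_blue and the x axis of pad_spot, either way round below 0.31 rad and height (world z) of card_blue below 0.015 m and angle between each of card_blue, lifter's own z axis and vertical below 0.1 rad and contact force between card_blue and lifter above 0.3 N and linear speed of each of card_blue, lifter below 0.02 m/s and distance of card_orange from where it was at the start of the episode below 0.02 m); the robot touches nothing.
It fails at once if the gripper's fingers or the arm touch the blue card (contact force between any of the fingers, the arm and card_blue above 0.5 N).
It fails at once if the blue card is tipped more than 20 degrees (angle between card_blue's own z axis and vertical above 0.35 rad).
It fails at once if the orange card is shifted more than 20 mm (distance of card_orange from where it was at the start of the episode above 0.02 m).
It also fails if it takes over 59 s, if anything falls off the work surface, if the arm or the gripper's body presses on something with over 40 N, if the wrist force passes 120 N, or if a joint passes its speed limit or range.

## Working session

There is one attempt and no reset: what is moved stays moved. The work goes in short steps, Python scripts to look and compute and a tool call to move; the robot and the scene stay as the last step left them, time stands still between calls to the robot, and variables do not carry over. Pictures are saved under pics/ and viewed, at most 10 in all, crops included, and the job is handed in when it is done.

Besides the shell and the picture viewer there is one more tool, called after "Call:" by a JSON object that holds its "method" and its "body", one argument or row to a line. move_arm: Moves the arm, as the interface text tells. Scaled input: -1 to 1 covers 1 m each way for a shift and 360 degrees each way for a turn. Its arguments: {"type":"object","properties":{"steps":{"type":"array"},"squeeze":{"type":"number"}},"required":["steps"]}

```bash
mkdir -p pics; cat > h.py <<'E'
import numpy as np, cv2
from rig import manip
def grab(n,f=None):
    im=manip.get_image(n)
    if f: cv2.imwrite('pics/'+f,im['pixels'])
    return im
def K(im): return np.array([[im['fx'],0,im['cx']],[0,im['fy'],im['cy']],[0,0,1.]])
def ray(im,px,z):
    px=np.array(px,float).reshape(-1,1,2)
    u=cv2.undistortPoints(px,K(im),np.array(im['D'],float)).reshape(-1,2)
    R=np.array(im['R']);t=np.array(im['t']);c=-R.T@t
    d=np.c_[u,np.ones(len(u))]@R
    return c+d*((z-c[2])/d[:,2])[:,None]
def proj(im,X):
    return cv2.projectPoints(np.array(X,float).reshape(-1,1,3),cv2.Rodrigues(np.array(im['R'],float))[0],np.array(im['t'],float),K(im),np.array(im['D'],float))[0].reshape(-1,2)
E
python3 - <<'E'
from h import *
for n in('top','side'):
    im=grab(n,n+'0.png');R=np.array(im['R']);print(n,-R.T@np.array(im['t']),R[2],im['fx'])
print(manip.get_state())
E
```

```text
top [0.45101736 0.0255134  0.91567533] [ 0.13419646  0.00678964 -0.99093149] 499.85591610691813
side [ 1.04566211 -0.67423895  0.77573335] [-0.42776392  0.63242622 -0.64579803] 563.4183028664023
{'clock': 0.1, 'qpos': array([ 1.15197604e+00,  2.76510683e-01,  1.50601053e+00,  4.77521542e-05,
        1.36070376e+00, -1.20996666e-01]), 'qd': array([ 5.53009599e-05, -5.42768801e-04, -3.71296413e-03,  5.61274456e-04,
       -1.14170181e-03, -2.83709118e-04]), 'effort': array([ 1.11528261e-03, -4.17697692e+01, -2.46405548e+01, -3.00394340e-04,
        5.84016481e-03,  1.99274479e-05]), 'position': array([0.16853313, 0.54928024, 0.24753661]), 'ee_rot': array([-2.40126479e-04,  1.48366968e-01,  9.88932038e-01, -7.80390205e-04]), 'contact_force': array([ 0.31371671,  0.41602717, -0.21619989]), 'moment': array([-0.02773564, -0.01514237, -0.04469689]), 'gripper_force': 0.0, 'width': 0.08549478799938874}
```

View pics/top0.png

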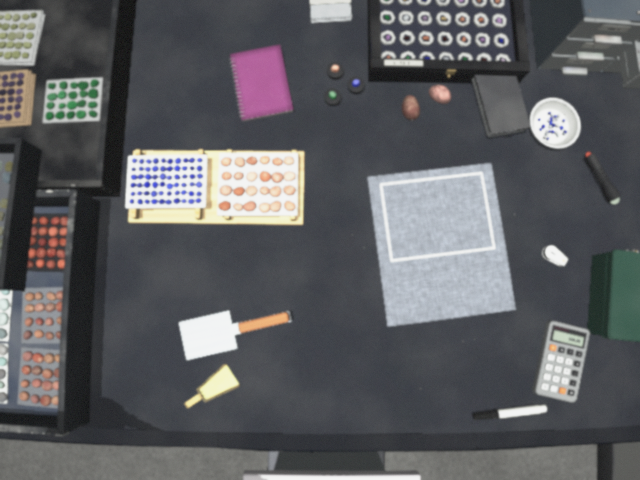

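View pics/side0.png

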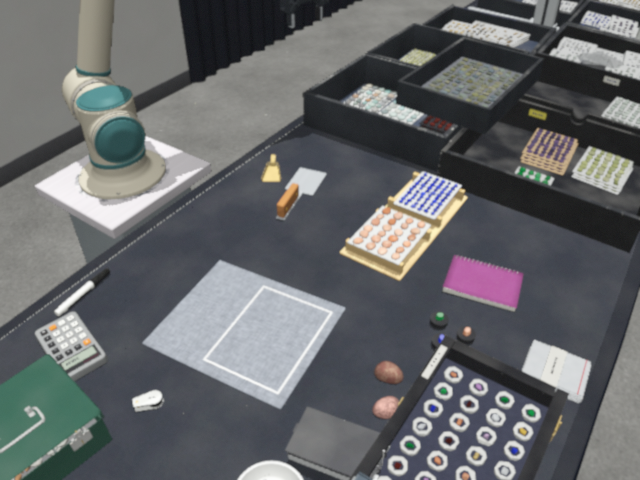

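The top view shows the blue card in the left bay at (166,181) and the orange card at (258,185). The lifter blade is at (208,335) and its handle at (265,322), pointing to +y. The pad outline is centred near (438,217). In the side view the same things are at (428,196), (390,237), (306,182)/(288,202) and (270,338).

```bash
cat > meas.py <<'E'
from h import *
im=grab('top'); p=im['pixels']; hsv=cv2.cvtColor(p,cv2.COLOR_BGR2HSV)
def rect(mask,box,z,name):
    x0,y0,x1,y1=box; m=np.zeros(mask.shape,np.uint8); m[y0:y1,x0:x1]=mask[y0:y1,x0:x1]*255
    c=max(cv2.findContours(m,cv2.RETR_EXTERNAL,cv2.CHAIN_APPROX_NONE)[0],key=lambda c:cv2.contourArea(cv2.convexHull(c)))
    w=ray(im,c.reshape(-1,2),z)[:,:2]
    (cx,cy),s,_=r=cv2.minAreaRect((w*1000).astype(np.float32))
    b=cv2.boxPoints(r); e=max((b[1]-b[0],b[2]-b[1]),key=np.linalg.norm)
    a=np.degrees(np.arctan2(e[1],e[0]))
    print(name,'c',round(cx,1),round(cy,1),'size',np.round(s,1),'long axis deg',round(a,1)); return np.array([cx,cy]),a,cv2.boxPoints(r)
H,S,V=cv2.split(hsv)
white=(V>150)&(S<50)
if __name__=='__main__':
    rect((V>150)&(S<60),(170,300,236,370),.003,'blade')
    h,a,b=rect((H<18)&(S>110)&(V>90),(232,300,300,345),.038,'handle top')
    rect(((V>150)&(S<60))|((H>105)&(H<130)&(S>120)&(V>70)),(120,145,210,215),.036,'blue')
    rect(((V>150)&(S<60)),(213,145,300,220),.038,'orange')
    rect((V>205)&(S<40),(370,160,510,275),.004,'outline')
    rect((V>90)&(S<80),(355,150,525,340),.004,'pad')
    rect((H>15)&(H<35)&(S>40)&(V>120),(120,140,310,230),.006,'board')
    cv2.imwrite('pics/c1.png',np.hstack([cv2.resize(p[140:235,110:310],None,fx=4,fy=4,interpolation=3)])[:600,:800])
    cv2.imwrite('pics/c2.png',cv2.resize(p[290:380,160:310],None,fx=5,fy=5,interpolation=3))
E
python3 meas.py
```

```text
blade c 396.8 224.1 size [ 72.1 102.5] long axis deg -76.3
handle top c 421.7 121.0 size [16.8 85.3] long axis deg -76.0
blue c 672.7 304.6 size [154.5 120.6] long axis deg 89.5
orange c 667.6 141.0 size [128.4 156.7] long axis deg -89.9
outline c 620.2 -196.8 size [165.7 210.8] long axis deg -83.2
pad c 567.1 -200.5 size [284.6 245.5] long axis deg 6.9
board c 672.5 219.2 size [332.7 146.3] long axis deg 89.3
```

View pics/c1.png

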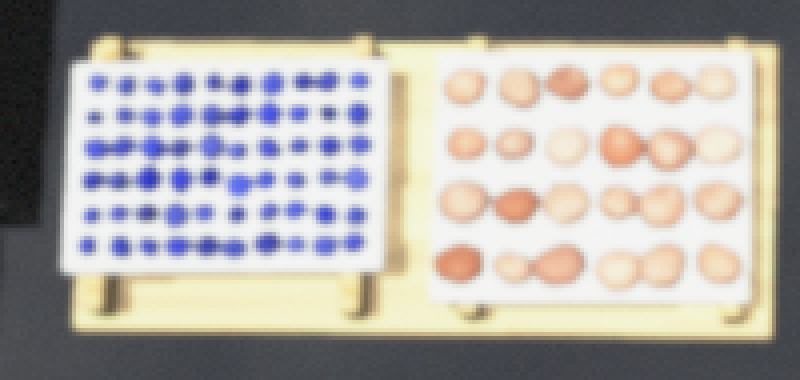

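View pics/c2.png

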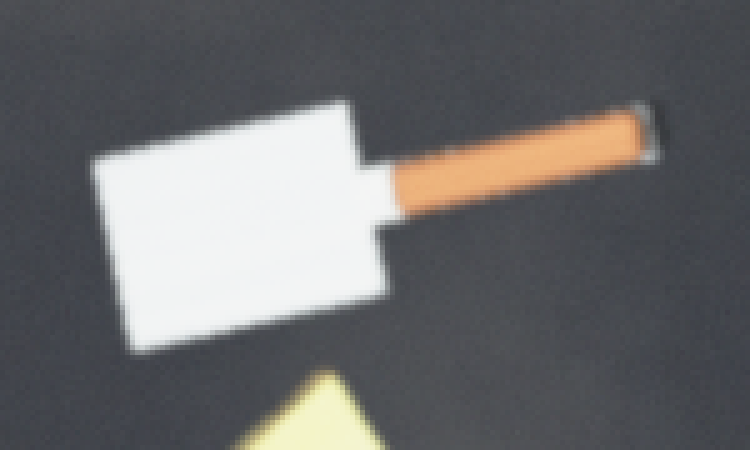

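The card crop shows the blue card's corners near (72,62), (383,62), (388,268) and (60,270), with rail front ends at x≈103 and 358. In the lifter crop, the blade corners are (92,158), (345,100), (388,292) and (133,352), and the handle runs from (392,190) to about (658,130).

```bash
python3 - <<'E'
from meas import *
def pts(q,s,ox,oy,z): return ray(im,np.array(q)/s+[ox,oy]-.5+.5/s,z)[:,:2]*1000
b=pts([(92,158),(345,100),(388,292),(133,352)],5,160,290,.003)
far=(b[0]+b[3])/2; near=(b[1]+b[2])/2; d=far-near; L=np.linalg.norm(d); d/=L
print('blade len',L,'wid',np.linalg.norm(b[0]-b[3]),'dir',np.degrees(np.arctan2(d[1],d[0])),'c',b.mean(0),'origin',b.mean(0)-107.5*d, far-155*d)
h=pts([(395,162),(640,108),(648,160),(405,216)],5,160,290,.038);print('handle',h.round(1), h.mean(0))
k=pts([(72,62),(383,62),(388,266),(60,270)],4,110,140,.039);print('blue',k.round(1),k.mean(0))
r=pts([(103,308),(358,312),(110,45),(364,42)],4,110,140,.030);print('rails',r.round(1),r.mean(0))
m=np.zeros(V.shape,np.uint8);m[160:275,372:508]=((V[160:275,372:508]>195)*255)
cs,hi=cv2.findContours(m,cv2.RETR_CCOMP,cv2.CHAIN_APPROX_NONE)
c=max([c for c,q in zip(cs,hi[0]) if q[3]>=0],key=cv2.contourArea)
w=(ray(im,c.reshape(-1,2),.004)[:,:2]*1000).astype(np.float32);print('inner',cv2.minAreaRect(w))
E
```

```text
blade len 95.47184474578246 wid 71.7215612678736 dir 103.63501342444307 c [396.6166319  226.72764488] origin [421.95825556 122.25730406] [421.90264016 122.48657747]
handle [[421.3 164.6]
 [440.7  79.2]
 [422.7  76.2]
 [402.7 160.7]] [421.82017711 120.16753151]
blue [[723.  379.4]
 [721.7 233. ]
 [626.6 227. ]
 [625.  378.6]] [674.06790758 304.52446992]
rails [[609.  360.8]
 [607.2 242.1]
 [733.9 365.2]
 [734.1 244.5]] [671.04385446 303.14763738]
inner ((573.1402587890625, -242.50668334960938), (37.39094543457031, 74.99726104736328), 0.10598436743021011)
```

Call:
{"method": "move_arm", "body": {
  "steps": [0,0,-0.165,0.253,-0.428,0,1,0,0,-0.165,0.253,-0.428,0,1,0,0,-0.165,0.253,-0.428,0,1,0,0,-0.165,0.253,-0.428,0,1,0,0,-0.165,0.253,-0.428,0,1,0,0,-0.165,0.253,-0.428,0,1,0,0,-0.165,0.253,-0.428,0,1,0,0,-0.165,0.253,-0.428,0,1,0,0,-0.165,0.253,-0.428,0,1,0,0,-0.165,0.253,-0.428,0,1],
  "squeeze": 70
}}

```text
clock: 1.2
position: [0.4224, 0.1197, 0.2485]
ee_rot: [0.0, 0.619, 0.785, 0.0]
contact_force: [0.9, 0.1, -0.1]
width: 0.0853
gripper_force: 0.0
```

Call:
{"method": "move_arm", "body": {
  "steps": [0,0,0,0,0,-0.05,1,0,0,0,0,0,-0.1,1,0,0,0,0,0,-0.15,1,0,0,0,0,0,-0.18,1,0,0,0,0,0,-0.2,1,0,0,0,0,0,-0.215,1,0,0,0,0,0,-0.225,1,0,0,0,0,0,-0.225,1,0,0,0,0,0,-0.225,-1,0,0,0,0,0,-0.225,-1]
}}

```text
clock: 2.2
position: [0.4225, 0.1218, 0.0241]
ee_rot: [0.001, 0.619, 0.786, 0.001]
contact_force: [1.0, -0.0, 0.1]
width: 0.0584
gripper_force: 0.0
```

Call:
{"method": "move_arm", "body": {
  "steps": [0,0,0,0,0,0,-1,0,0,0,0,0,0,-1,0,0,0,0,0,0,-1,0,0,0,0,0,0,-1,0,0,0,0,0,0,-1,0,0,0,0,0,0,-1,0,0,0,0,0,0,-1,0,0,0,0,0,0,-1,0,0,0,0,0,0,-1,0,0,0,0,0,0,-1]
}}

```text
clock: 3.2
position: [0.4222, 0.1218, 0.024]
ee_rot: [0.0, 0.619, 0.786, 0.0]
contact_force: [-0.7, 0.0, 5.8]
width: 0.0171
gripper_force: 69.1
```

Call:
{"method": "move_arm", "body": {
  "steps": [0,0,0,0,0,0.03,-1,0,0,0,0,0,0.07,-1,0,0,-0.02,0,0,0.1,-1,0,0,-0.04,0,0,0.1,-1,0,0,-0.06,0,0,0.1,-1,0,0,-0.08,0,0,0.1,-1,0,0,-0.1,0,0,0.1,-1,0,0,-0.12,0,0,0.1,-1,0,0,-0.14,0,0,0.1,-1,0,0,-0.16,0,0,0.1,-1]
}}

```text
clock: 4.2
position: [0.4211, 0.1216, 0.1229]
ee_rot: [-0.0, 0.922, 0.388, -0.001]
contact_force: [0.2, 0.7, -1.7]
width: 0.0169
gripper_force: 68.8
```

Call:
{"method": "move_arm", "body": {
  "steps": [0,0,-0.02,0,0.02,0,-1,0,0,-0.04,0,0.05,0,-1,0,0,-0.06,0,0.08,0,-1,0,0,-0.08,0,0.11,0,-1,0,0,-0.1,0,0.14,0,-1,0,0,-0.115,0,0.165,0,-1,0,0,-0.125,0,0.182,0,-1,0,0,-0.125,0,0.182,0,-1,0,0,-0.125,0,0.182,0,-1,0,0,-0.125,0,0.182,0,-1]
}}

```text
clock: 5.2
position: [0.4212, 0.3027, 0.1229]
ee_rot: [0.001, 1.0, 0.008, -0.001]
contact_force: [0.0, 0.3, -1.7]
width: 0.0169
gripper_force: 68.9
```

```bash
python3 - <<'E'
from h import *
a=grab('top')['pixels'];b=grab('side')['pixels']
cv2.imwrite('pics/v1.png',np.hstack([cv2.resize(a[130:430,90:390],(400,400)),cv2.resize(b[60:310,220:470],(400,400))]))
s=manip.get_state();print(s['position'],s['ee_rot'],s['qpos'],s['width'])
E
```

```text
[0.42154405 0.30272864 0.12320614] [ 3.37433081e-04  9.99968823e-01  7.88394361e-03 -2.87769012e-04] [ 4.88898182e-01  2.97193328e-01  1.81324270e+00 -3.86800820e-04
  1.03197914e+00  2.04412507e+00] 0.016966971827983145
```

View pics/v1.png

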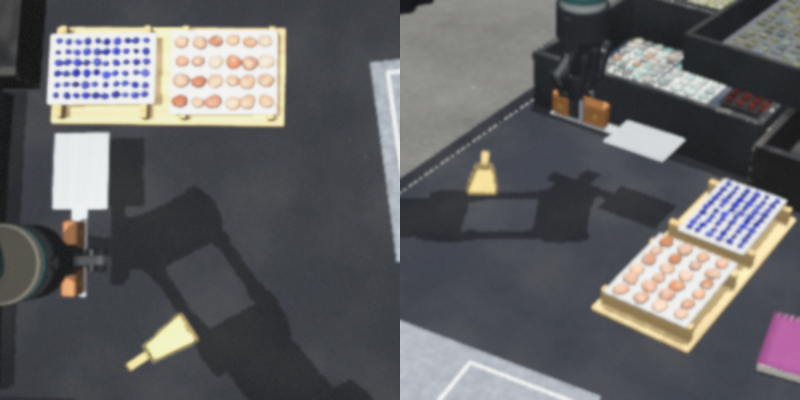

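The blade points straight at the blue card's gap: in the left crop it spans (52,132) to (110,210). In the right crop it lies at (600–688,118–160). I'll triangulate its corners to check pitch and height.

```bash
cat > tri.py <<'E'
from h import *
def quad(im,box,k=13):
    x0,y0,x1,y1=box; p=cv2.resize(im['pixels'][y0:y1,x0:x1],None,fx=4,fy=4,interpolation=cv2.INTER_CUBIC)
    h=cv2.cvtColor(p,cv2.COLOR_BGR2HSV); m=((h[...,2]>140)&(h[...,1]<50)).astype(np.uint8)
    m=cv2.morphologyEx(m,cv2.MORPH_OPEN,np.ones((4*k,4*k)) if k else np.ones((3,3)))
    c=max(cv2.findContours(m,0,2)[0],key=cv2.contourArea)
    q=cv2.approxPolyN(c,4).reshape(-1,2); return (q+.5)/4-.5+[x0,y0]
def tri(A,a,B,b):
    u=lambda im,q:cv2.undistortPoints(np.array(q,float).reshape(-1,1,2),K(im),np.array(im['D'],float)).reshape(-1,2).T
    P=lambda im:np.c_[im['R'],im['t']].astype(float)
    X=cv2.triangulatePoints(P(A),P(B),u(A,a),u(B,b)); return (X[:3]/X[3]).T*1000
E
python3 - <<'E'
from tri import *
A=grab('top');B=grab('side')
a=quad(A,(118,220,185,300),20);b=quad(B,(335,120,410,172),9)
print(a.round(1),b.round(1))
ga=ray(A,a,.103)[:,:2];gb=ray(B,b,.103)[:,:2]
i=[np.argmin(np.linalg.norm(gb-g,axis=1)) for g in ga]
print(i,tri(A,a,B,b[i]).round(1)); print((ga*1000).round(1), ga.mean(0))
E
```

```text
[[171.4 228.9]
 [171.4 286.9]
 [129.1 286.9]
 [129.1 228.9]] [[399.4 146.9]
 [383.6 161.4]
 [350.6 149.9]
 [350.6 130.1]]
[np.int64(1), np.int64(2), np.int64(3), np.int64(0)] [[575.7 271.7  97.9]
 [483.5 272.7  93.1]
 [469.2 324.  120. ]
 [575.9 344.6  98.4]]
[[575.3 270.4]
 [479.2 266.5]
 [478.4 337.9]
 [575.2 342.8]] [0.52700194 0.3043953 ]
```

Call:
{"method": "move_arm", "body": {
  "steps": [0,0,0,0,0,-0.02,-1,0,0,0,0,0,-0.05,-1,0,0,0,0,0,-0.07,-1,0,0,0,0,0,-0.083,-1,0,0,0,0,0,-0.083,-1,0,0,0,0.005,0,-0.083,-1,0,0,0,0.01,0,-0.083,-1,0,0,0,0.015,0,-0.083,-1,0,0,0,0.02,0,-0.083,-1,0,0,0,0.02,0,-0.083,-1]
}}

```text
clock: 6.4
position: [0.4432, 0.304, 0.0409]
ee_rot: [-0.0, 1.0, 0.008, 0.001]
contact_force: [0.2, 0.5, -2.0]
width: 0.0174
gripper_force: 68.9
```

```bash
python3 - <<'E'
from tri import *
A=grab('top');B=grab('side')
a=A['pixels'][150:300,100:250];b=B['pixels'][140:290,300:450]
cv2.imwrite('pics/v2.png',np.hstack([cv2.resize(a,(400,400),interpolation=2),cv2.resize(b,(400,400),interpolation=2)]))
print(manip.get_state()['position'],manip.get_state()['contact_force'])
E
```

```text
[0.44189159 0.3036862  0.04048814] [-0.10165672 -0.35030946 -1.67663289]
```

View pics/v2.png

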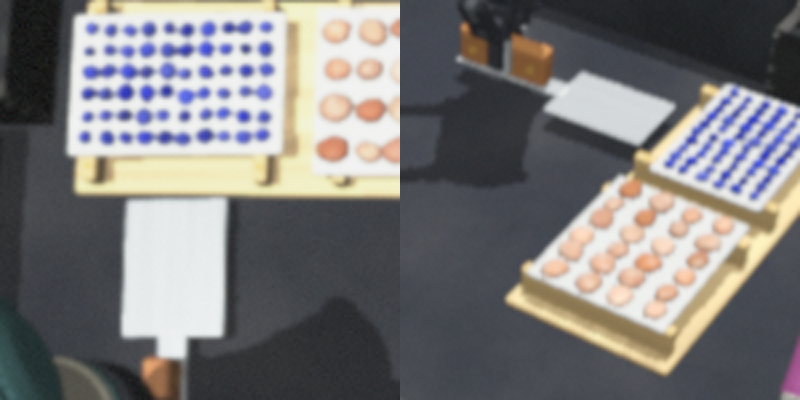

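The left crop shows the blade tip edge from (127,199) to (227,198), centred between the front rail ends at x≈93 and 265. In the right crop the tip corners are at (675,105) and (647,146).

```bash
python3 - <<'E'
from tri import *
A=grab('top');B=grab('side')
s=8/3
f=lambda q,o:(np.array(q)+.5)/s-.5+o
a=f([(127,199),(227,198),(222,337),(121,337)],[100,150]);b=f([(275,105),(247,146),(145,108),(180,72)],[300,140])
print(tri(A,a,B,b).round(1))
print((ray(A,a,.019)*1000).round(1)); print(ray(B,b,.019).round(4)*1000)
print((ray(A,f([(93,180),(265,180)],[100,150]),.03)*1000).round(1))
E
```

```text
[[595.9 340.9  19.1]
 [600.4 273.8  15.4]
 [502.3 271.3  18.3]
 [499.9 340.3  18.3]]
[[596.6 341.5  19. ]
 [597.3 271.   19. ]
 [501.8 270.8  19. ]
 [501.2 341.1  19. ]]
[[595.4 340.3  19. ]
 [604.2 272.2  19. ]
 [503.1 270.9  19. ]
 [499.5 337.8  19. ]]
[[608.  362.3  30. ]
 [608.  242.2  30. ]]
```

Call:
{"method": "move_arm", "body": {
  "steps": [0,0,0,0.015,-0.002,0,-1,0,0,0,0.03,-0.002,0,-1,0,0,0,0.045,-0.002,0,-1,0,0,0,0.06,-0.002,0,-1,0,0,0,0.075,-0.002,0,-1,0,0,0,0.09,-0.002,0,-1,0,0,0,0.105,-0.002,0,-1,0,0,0,0.118,-0.002,0,-1,0,0,0,0.124,-0.002,0,-1,0,0,0,0.124,-0.002,0,-1]
}}

```text
clock: 7.6
position: [0.5669, 0.3016, 0.0401]
ee_rot: [-0.0, 1.0, 0.008, 0.0]
contact_force: [-0.8, 0.1, -1.7]
width: 0.017
gripper_force: 68.9
```

Call:
{"method": "move_arm", "body": {
  "steps": [0,0,0,0,0,0.003,-1,0,0,0,0,0,0.006,-1,0,0,0,0,0,0.009,-1,0,0,0,0,0,0.012,-1,0,0,0,0,0,0.015,-1,0,0,0,0,0,0.018,-1,0,0,0,0,0,0.021,-1,0,0,0,0,0,0.024,-1,0,0,0,0,0,0.024,-1,0,0,0,0,0,0.024,-1]
}}

```text
clock: 8.6
position: [0.5657, 0.3017, 0.0644]
ee_rot: [0.0, 1.0, 0.008, 0.0]
contact_force: [0.2, 0.3, -3.3]
width: 0.0169
gripper_force: 68.7
```

```bash
python3 - <<'E'
from tri import *
A=grab('top');B=grab('side')
a=A['pixels'][130:280,100:250];b=B['pixels'][120:270,330:480]
cv2.imwrite('pics/v3.png',np.hstack([cv2.resize(a,(400,400),interpolation=2),cv2.resize(b,(400,400),interpolation=2)]))
s=manip.get_state();print(s['position'],s['contact_force'],s['moment'])
E
```

```text
[0.56558156 0.30164945 0.06414095] [ 0.25352592  0.22183144 -2.79274673] [-0.02571359  0.22126114  0.0050844 ]
```

View pics/v3.png

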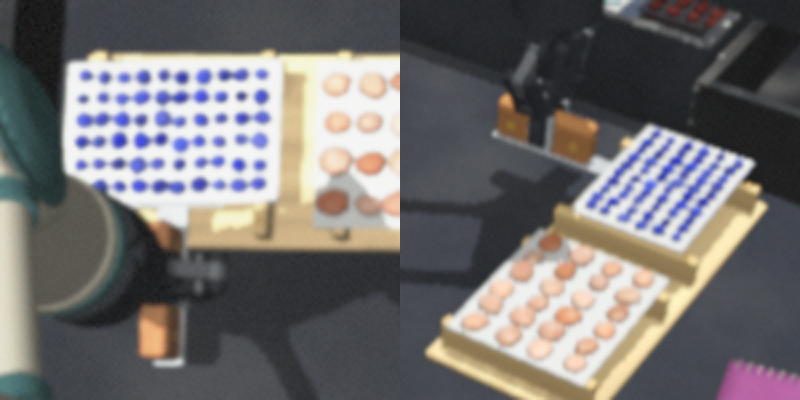

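The card is lifted and lying flat on the blade, clear of the rails in both crops (left centre (172,130), right (665,187)). The measured force changed by about 1.2 N. I'll lift further and refine the pad target.

Call:
{"method": "move_arm", "body": {
  "steps": [0,0,0,0,0,0.005,-1,0,0,0,0,0,0.013,-1,0,0,0,0,0,0.022,-1,0,0,0,0,0,0.032,-1,0,0,0,0,0,0.042,-1,0,0,0,0,0,0.052,-1,0,0,0,0,0,0.06,-1,0,0,0,0,0,0.066,-1,0,0,0,0,0,0.07,-1,0,0,0,0,0,0.07,-1]
}}

```text
clock: 9.7
position: [0.566, 0.3018, 0.1349]
ee_rot: [-0.0, 1.0, 0.008, 0.0]
contact_force: [0.5, 0.3, -3.1]
width: 0.017
gripper_force: 68.7
```

```bash
python3 - <<'E'
from tri import *
A=grab('top');p=A['pixels'];g=cv2.cvtColor(p,cv2.COLOR_BGR2GRAY)
r=g[160:275,372:508].astype(float)
d=g.astype(float)-cv2.medianBlur(g,21)
m=np.zeros(g.shape,np.uint8);m[168:268,376:500]=(d[168:268,376:500]>45)
n,l,st,_=cv2.connectedComponentsWithStats(m); i=1+np.argmax(st[1:,4]); 
yx=np.argwhere(l==i)[:,::-1]; print(n,st[i])
w=ray(A,yx,.004)[:,:2]*1000
(c,s,a)=cv2.minAreaRect(w.astype(np.float32));print('outline',c,s,a)
w2=ray(A,[(380,184.5),(487.5,173.5),(494.5,248),(390.5,261)],.004)[:,:2]*1000;print(w2.mean(0),w2.round(1))
B=grab('side');q=quad(B,(380,80,480,230),0);print('side card quad',q)
s=manip.get_state();print(s['position'],s['qpos'])
E
```

```text
34 [439 173  43   5  56]
outline (695.1587524414062, -241.57144165039062) (3.504542827606201, 81.6003646850586) 5.852057933807373
[ 615.66313577 -197.86970451] [[ 675.5  -89.1]
 [ 698.7 -294.7]
 [ 556.4 -301.4]
 [ 532.  -106.3]]
side card quad [[468.875 153.875]
 [439.875 188.125]
 [396.375 172.625]
 [410.375 134.375]]
[0.56550567 0.30162375 0.13401776] [ 3.81523142e-01  4.51077421e-01  1.52627058e+00 -6.48568689e-05
  1.16496365e+00  1.93603324e+00]
```

Call:
{"method": "move_arm", "body": {
  "steps": [0,0,0,0,-0.004,0,-1,0,0,0,0,-0.012,0,-1,0,0,0,0,-0.024,0,-1,0,0,0,0,-0.04,0,-1,0,0,0,0,-0.06,0,-1,0,0,0,0,-0.08,0,-1,0,0,0,0,-0.1,0,-1,0,0,0,0,-0.12,0,-1,0,0,0,0,-0.14,0,-1,0,0,0,0,-0.16,0,-1]
}}

```text
clock: 10.8
position: [0.5653, 0.1394, 0.1344]
ee_rot: [0.0, 1.0, 0.008, -0.0]
contact_force: [-0.2, -0.5, -3.9]
width: 0.0173
gripper_force: 68.6
```

Call:
{"method": "move_arm", "body": {
  "steps": [0,0,0.001,-0.002,-0.02,0,-1,0,0,0.003,-0.006,-0.04,0,-1,0,0,0.005,-0.012,-0.06,0,-1,0,0,0.007,-0.019,-0.08,0,-1,0,0,0.009,-0.027,-0.1,0,-1,0,0,0.011,-0.035,-0.12,0,-1,0,0,0.013,-0.043,-0.14,0,-1,0,0,0.015,-0.05,-0.16,0,-1,0,0,0.016,-0.054,-0.18,0,-1,0,0,0.017,-0.056,-0.2,0,-1]
}}

```text
clock: 11.8
position: [0.5083, -0.0602, 0.1345]
ee_rot: [0.0, 0.998, 0.061, -0.0]
contact_force: [-0.3, -0.5, -3.1]
width: 0.017
gripper_force: 68.7
```

Call:
{"method": "move_arm", "body": {
  "steps": [0,0,0,0,-0.02,0,-1,0,0,0,0,-0.04,0,-1,0,0,0,0,-0.06,0,-1,0,0,0,0,-0.08,0,-1,0,0,0,0,-0.1,0,-1,0,0,0,0,-0.117,0,-1,0,0,0,0,-0.131,0,-1,0,0,0,0,-0.142,0,-1,0,0,0,0,-0.149,0,-1,0,0,0,0,-0.151,0,-1]
}}

```text
clock: 12.8
position: [0.5097, -0.2099, 0.1343]
ee_rot: [0.0, 0.998, 0.061, 0.0]
contact_force: [-0.0, 1.3, -1.8]
width: 0.0168
gripper_force: 68.6
```

```bash
python3 - <<'E'
from tri import *
A=grab('top');B=grab('side')
a=A['pixels'][140:340,350:550];b=B['pixels'][200:410,140:350]
cv2.imwrite('pics/v4.png',np.hstack([cv2.resize(a,(400,400),interpolation=2),cv2.resize(b,(400,400),interpolation=2)]))
s=manip.get_state();print(s['position'],s['ee_rot'],s['contact_force'],s['moment'])
print(proj(A,[.617,-.196,.004]),proj(B,[.617,-.196,.004]))
E
```

```text
[ 0.50968279 -0.20907384  0.13422866] [-2.03475959e-04  9.98104889e-01  6.15352045e-02 -8.41773556e-05] [-0.29882395 -0.38078429 -1.98327544] [-0.05575227  0.23686112 -0.02346378]
[[437.67543964 215.54954006]] [[269.67847482 334.40010431]]
```

View pics/v4.png

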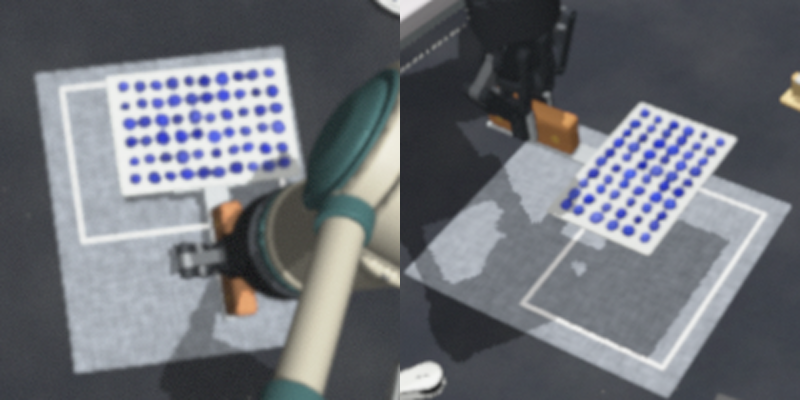

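The card is flat on the blade above the outline: in the left crop, corners near (107,75), (282,58), (300,180) and (125,195). In the right crop they are near (640,103), (737,140), (650,253) and (556,217). I'll check its position and start lowering.

```bash
python3 - <<'E'
from tri import *
A=grab('top');B=grab('side')
a=(np.array([(107,75),(282,58),(300,180),(125,195)])+.5)/2-.5+[350,140]
b=(np.array([(240,103),(337,140),(250,253),(156,217)])+.5)*.525-.5+[140,200]
# order top: +y far, -y far, -y near, +y near ; side: right is +x/+y
for k in range(4):
    for q in (np.roll(b,k,0),):
        X=tri(A,a,B,q); print(k,X[:,2].round(0),X.mean(0).round(1))
E
```

```text
0 [160. 202.  78.   4.] [ 617.5 -196.4  110.7]
1 [ 77. 228. 185. -52.] [ 620.9 -194.4  109.7]
2 [ 15. 150. 202.  77.] [ 623.4 -191.5  111. ]
3 [113. 115. 105. 114.] [ 619.9 -193.4  111.7]
```

Call:
{"method": "move_arm", "body": {
  "steps": [0,0,0,0,0,-0.005,-1,0,0,0,0,0,-0.014,-1,0,0,0,0,0,-0.025,-1,0,0,0,0,0,-0.037,-1,0,0,0,0,0,-0.049,-1,0,0,0,0,0,-0.06,-1,0,0,0,0,0,-0.07,-1,0,0,0,0,0,-0.077,-1,0,0,0,0,0,-0.08,-1,0,0,0,0,0,-0.08,-1]
}}

```text
clock: 14.0
position: [0.5096, -0.2092, 0.0539]
ee_rot: [-0.0, 0.998, 0.062, -0.0]
contact_force: [-0.4, -0.0, -2.6]
width: 0.017
gripper_force: 68.6
```

Call:
{"method": "move_arm", "body": {
  "steps": [0,0,0,0,0,-0.006,-1,0,0,0,0,0,-0.013,-1,0,0,0,0,0,-0.018,-1,0,0,0,0,0,-0.021,-1,0,0,0,0,0,-0.023,-1,0,0,0,0,0,-0.024,-1,0,0,0,0,0,-0.025,-1,0,0,0,0,0,-0.025,-1,0,0,0,0,0,-0.025,-1,0,0,0,0,0,-0.025,-1]
}}

```text
clock: 15.0
position: [0.5098, -0.2094, 0.0295]
ee_rot: [0.0, 0.998, 0.062, 0.0]
contact_force: [1.4, 0.1, -2.9]
width: 0.0172
gripper_force: 68.7
```

Call:
{"method": "move_arm", "body": {
  "steps": [0,0,0,0,0,-0.0005,-1,0,0,0,0,0,-0.001,-1,0,0,0,0,0,-0.0015,-1,0,0,0,0,0,-0.0015,-1,0,0,0,0,0,-0.0015,-1,0,0,0,0,0,-0.0015,-1,0,0,0,0,0,-0.0015,-1,0,0,0,0,0,-0.0015,-1,0,0,0,0,0,-0.0015,-1,0,0,0,0,0,-0.0015,-1]
}}

```text
clock: 16.0
position: [0.5097, -0.2093, 0.028]
ee_rot: [0.0, 0.998, 0.062, 0.0]
contact_force: [-2.2, -0.3, 2.2]
width: 0.0171
gripper_force: 69.1
```

Call:
{"method": "move_arm", "body": {
  "steps": [0,0,0,0,0,0,-0.5,0,0,0,0,0,0,0,0,0,0,0,0,0,0.5,0,0,0,0,0,0,0.5,0,0,0,0,0,0,0.5,0,0,0,0,0,0,0.5,0,0,0,0,0,0,0.5,0,0,0,0,0,0,0.5,0,0,0,0,0,0,0.5,0,0,0,0,0,0,0.5]
}}

```text
clock: 17.0
position: [0.5097, -0.2093, 0.0278]
ee_rot: [0.0, 0.998, 0.062, -0.0]
contact_force: [0.0, -0.8, 0.2]
width: 0.0637
gripper_force: 0.0
```

Call:
{"method": "move_arm", "body": {
  "steps": [0,0,0,0,0,0.01,0.5,0,0,0,0,0,0.02,0.5,0,0,0,0,0,0.04,0.5,0,0,0,0,0,0.06,0.5,0,0,0,0,0,0.09,0.5,0,0,0,0,0,0.12,0.5,0,0,0,-0.04,0,0.15,0.5,0,0,0,-0.08,0,0.18,0.5,0,0,0,-0.12,0,0.18,0.5,0,0,0,-0.15,0,0.18,0.5]
}}

```text
clock: 18.0
position: [0.358, -0.2091, 0.2099]
ee_rot: [0.001, 0.998, 0.062, 0.001]
contact_force: [-1.0, -0.6, 0.6]
width: 0.0643
gripper_force: 0.0
```

```bash
python3 - <<'E'
from tri import *
A=grab('top');B=grab('side')
a=A['pixels'][140:340,350:550];b=B['pixels'][200:410,140:350]
cv2.imwrite('pics/v5.png',np.hstack([cv2.resize(a,(400,400),interpolation=2),cv2.resize(b,(400,400),interpolation=2)]))
s=manip.get_state();print(s['position'],s['width'],s['contact_force'],s['clock'])
E
```

```text
[ 0.35613767 -0.20823394  0.2090043 ] 0.06384683347254133 [-0.17033053  0.2783665  -0.69237184] 18.1
```

View pics/v5.png

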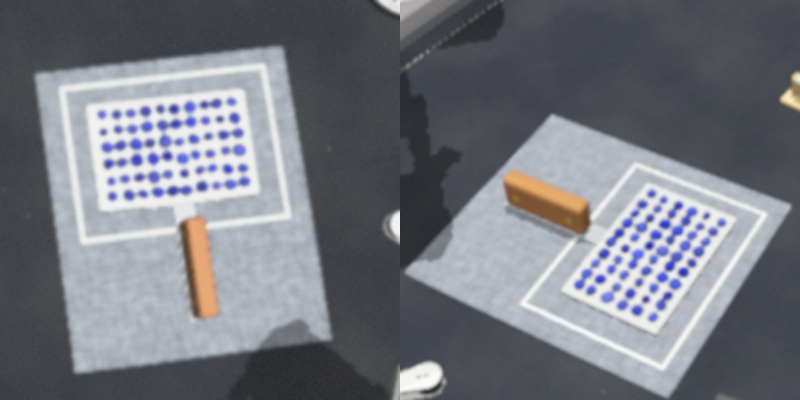

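The card lies flat on the blade inside the outline: its centre in the left crop is about (172,150), against an outline centre of about (175,152). The lifter is flat on the pad and the gripper is clear, so I'm handing in.

```bash
python3 -c "
from rig import manip
print(manip.sign_off())"
```

```text
the job is handed in; nothing more can be done
None
```

The blue card is lying flat on the lifter's blade inside the white outline, the gripper is clear of both, the orange card was left in its bay, and the job was handed in at about 18 s; no verdict came back.

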